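# Vent and open the bayonet cheese canister

## Task

Open the steel cheese canister: pull its orange vent shutter outward by one click so that it stays at its middle stop with the vent port showing, then turn the white lid anticlockwise (seen from above) until its two lugs stand in the slots of the collar and lift it straight off. Set the lid down, right way up and without dropping it, on the middle of the round wooden disc, and let go; leave the shutter at its middle stop and do not knock the pot of picks or the wrapped cheese wedge on the left about.

Things in the scene. Friction and masses are not known exactly. Their poses are not given: they have to be found in the camera images.
- canister: Fixed upright steel canister, 140 mm in diameter, rim 85 mm high, with a grey bayonet collar on the rim and a vent housing at its side. Origin: centre of its underside, z up. The collar's two slots lie at the canister's own +x and -x. Beware: beyond it a clear upright glass pane, 0.24 m high, closes off the display, its near face at world x = 0.61 to 0.64, running from y = 0.24 to the far right.
- collar (a point): Centre of the collar's top, 101 mm above the worktop, axes as the canister's. Collar 140 mm outside, 114 mm inside. Its flange covers the lid's lugs except at two slots, 44 degrees wide, centred on +x and -x; in each a red stop 18 to 24 degrees anticlockwise of its middle halts the lug. Lid under it: 3 mm sideways, 4 mm upward play; starts 53 to 78 degrees clockwise (from above) of open.
- vent_port (a point): Black port, 11 mm, in the top of the steel vent housing, 96 mm from the canister's axis. The housing (46 mm wide, 85 mm high, its grey rails 97 mm) runs outward from the canister to 166 mm from its axis, 30 degrees clockwise (from above) of the canister's +x. A closed shutter's tongue blocks the lid short of the slots; at the middle stop the lid can turn.
- vent_shutter (a joint): Orange shutter plate on the housing; travel in m, straight outward from the canister's axis: 0 = closed (as found), 0.016 = middle stop (its square window stands over the port), 0.032 = outermost stop. A sprung ball draws it into a stop from up to about 5 mm off; moving it on to the next stop takes about 4 to 5 N.
- shutter_knob (a point): Black knob on the shutter: upright block 20 mm along the slide, 14 mm across it, from 93 to 138 mm above the worktop. This point, on its axis, is 121 mm above the worktop and, when closed, 112 mm from the canister's axis. x points outward along the slide, z up. Grip it across its 14 mm.
- lid_grip (a point): Centre of the blue bar on the loose white lid (about 250 g): 72 mm along x, 16 mm thick along y, top 18 mm above, lid's face 22 mm below this point, lid's flat underside (80 mm across) 36 mm below. Closed: 115 mm above the worktop. Lid 100 mm across; lugs at +x and -x (126 mm over both, 26 mm wide). Lugs fit the slots when x is along the canister's x within 8 degrees, either way round.
- wood_disc: Fixed round wooden disc, 150 mm in diameter, 20 mm thick, lying flat on the worktop; origin at the centre of its underside. The lid goes on its middle.
- pick_pot: Loose small blue-grey pot of wooden picks, 48 mm wide, 79 mm high, a bystander left of the canister; origin under its centre.
- cheese_portion1: Loose film-wrapped cheese wedge, 76x93x52 mm, a bystander left of and beyond the canister; origin under its centre.
Mind the look-alikes: they are no part of the job. Leave any green look-alike of the part that bears lid_grip alone.

How it is judged:
By the outcome, as a careful person would: the job done as asked, in the order asked, and still so for the second after the job is handed in, with the robot touching nothing.
It also fails if it takes over 54 s, if anything falls off the work surface, if the arm or the gripper's body presses on something with over 40 N, if the wrist force passes 120 N, or if a joint passes its speed limit or range.

## Robot

A 6-joint arm with a two-finger parallel gripper is mounted at the origin on a cart in front of the work surface, level with it; the furniture and walls round the work are solid. World frame = base frame: x ahead of the robot, y to its left, z up, the work surface at z = 0. Lengths are in m, angles in degrees, forces in N, time in s.
With the tool pointing down it reaches from about 0.325 to 0.775 m from the base axis. Payload 9.3 kg.
Tool frame: the origin (TCP) lies midway between the tips of the shut fingers; the grasp point (between the pads) lies 19 mm behind it; z points along the fingers, y is the line along which they close (so a half turn about z gives the same grasp; the last joint's range is limited). The gripper opens to 85 mm and grips with 20 to 120 N. Pads are 22 mm wide; open, the fingers measure 114 mm over their backs; the gripper's body (76 mm by 85 mm) begins 54 mm behind the grasp point. The pads swing forward as they close: fully open they stand 13 mm farther back than shut.
Start: joints at [58.407, 14.817, 1.232, 76.415, 0, 81.257], TCP at [0.214, 0.507, 0.193] pointing down, gripper open.
Joint ranges: [-174.27, 174.27], [-52.1, 104.24], [-59.71, 78.15], [-110.17, 111.67], [-87.03, 83.33], [-180, 180]. Speed limits (degrees/s): [127.2, 127.2, 159.86, 180, 180, 180].

## Interface

Orientations are given as a 3x3 rotation matrix whose columns are the frame's x, y, z axes.
In Python, from workcell import ctrl, vision, order gives the robot as it stands.
- The arm moves only by the tool play_rows, never from a script. Its argument "plan" is a list of rows, each a list of 3 entries, a list of its own where there are three numbers: the opening, from -1 (shut) to 1 (fully open), then the shift along the tool's x, y, z in m, then the turn about the tool's z in rad. A call has 1 to 20 rows; each row is the pose to reach, as a shift and turn from the pose commanded when the call began, along the tool's axes at that moment; what a row does not reach only later rows make up. A row lasts 1/12 s, in which the tool goes at most 41.7 mm and 7.16 degrees, less where a joint would pass 70% of its speed; a pose out of reach is approached as far as the arm can. A call with a gripper value outside its range is refused whole. The fingers move at their own pace and stop on an object; "force" is the grip in N (left out, the last holds). Time passes only in rows, so rows that repeat a pose let the fingers close. It gives the time, the measured TCP pose, the force, the opening and the grip force at its end, in the units of the state.
- ctrl.state(): the state, without advancing time (a new reading comes with each control period).
- vision.capture(name): name is "scene" or "top" or "wrist"; returns a dict with "pixels" (420x560x3 uint8, red, green, blue), "fx", "fy", "cx", "cy" (pixels), "rvec" (rotation vector, rad) and "tvec" (3), from world to camera coordinates, as OpenCV has them; the wrist camera has in their place "hand_eye" (4x4, takes a point from camera to tool coordinates, whose origin is the TCP and whose axes are the flange's). Camera axes: x right, y down, z forward; pixel columns grow to the right and rows downward; lengths in m; the calibration is good to about 2 mm. A picture is of the moment at which its call begins: read the wrist's pose just before it. There is no depth.
- order.hand_in(): hands the job in; it is judged then, once.
The state is a dict: "t": time; "joints": joint angles; "qd": joint speeds; "joint_torque": joint torques, N m; "tool_pos": TCP position; "tool_rot": TCP orientation; "contact_force": force on the tool from outside, world axes, zero at the start; "moment": the same for the moment, N m; "gripper_width": finger opening in m; "finger_force": force on a finger pad.
Only numpy, scipy, OpenCV 4.12 (cv2) and the standard library are available. Lean on these libraries where they do the work, as an engineer would, in place of code of your own. Each camera call takes 0.05 s, during which the arm holds its last target. There are 200 camera calls.

## Working session

There is one attempt and no reset: what is moved stays moved. The work goes in short steps, Python scripts to look and compute and a tool call to move; the robot and the scene stay as the last step left them, time stands still between calls to the robot, and variables do not carry over. Pictures are saved under pics/ and viewed, at most 11 in all, crops included, and the job is handed in when it is done.

Besides the shell and the picture viewer there is one more tool, called as name(argument=value, ...), one argument or row to a line, values as JSON. play_rows: Moves the arm, as the interface text tells. Its arguments: {"type":"object","properties":{"plan":{"type":"array","items":{"type":"array"}},"force":{"type":"number"}},"required":["plan"]}

```bash
mkdir -p pics
cat > h.py <<'E'
import numpy as np, cv2
from workcell import ctrl, vision, order
def save(c,n,box=None,s=1):
    im=c["pixels"][:,:,::-1]
    if box: im=im[box[1]:box[3],box[0]:box[2]]
    im=cv2.resize(np.ascontiguousarray(im),None,fx=s,fy=s,interpolation=cv2.INTER_CUBIC); cv2.imwrite("pics/"+n+".png",im)
def pose(c,st=None):
    if "rvec" in c:
        R=cv2.Rodrigues(np.array(c["rvec"],float))[0]; return R,np.array(c["tvec"],float).ravel()
    H=np.array(c["hand_eye"]); T=np.eye(4);T[:3,:3]=st["tool_rot"];T[:3,3]=st["tool_pos"]
    M=np.linalg.inv(T@H); return M[:3,:3],M[:3,3]
def onz(c,uv,z,st=None):
    R,t=pose(c,st); d=R.T@np.array([(uv[0]-c["cx"])/c["fx"],(uv[1]-c["cy"])/c["fy"],1]); o=-R.T@t
    return o+d*(z-o[2])/d[2]
def proj(c,p,st=None):
    R,t=pose(c,st); q=R@np.array(p)+t; return np.array([c["fx"]*q[0]/q[2]+c["cx"],c["fy"]*q[1]/q[2]+c["cy"]])
E
python3 - <<'E'
from h import *
import pickle
s=ctrl.state(); print(s)
C={n:vision.capture(n) for n in("scene","top")}
pickle.dump((s,C),open("c0.pkl","wb"))
im=np.vstack([C["scene"]["pixels"],C["top"]["pixels"]])
for n in C: save(C[n],n+"0",None,1.4)
for n in C:
  R,t=pose(C[n]); print(n,-R.T@t,R[2])
E
```

```text
{'t': 0.0, 'joints': array([ 5.84054289e+01,  1.48501611e+01,  1.18890500e+00,  7.64159661e+01,
       -9.29331738e-05,  8.12554860e+01]), 'qd': array([ 0.01033314, -0.11157455, -0.0741646 ,  0.0301818 , -0.07419337,
        0.12636909]), 'joint_torque': array([-1.35215399e-03, -5.55641305e+01,  3.44526887e+01,  1.36674396e-02,
       -2.81684497e-04,  3.66754170e-05]), 'tool_pos': array([0.2134106 , 0.50653746, 0.19226604]), 'tool_rot': array([[-9.21524171e-01,  3.88320364e-01, -7.04727762e-04],
       [ 3.88320950e-01,  9.21523478e-01, -1.14885783e-03],
       [ 2.03298287e-04, -1.33236081e-03, -9.99999092e-01]]), 'contact_force': array([-0.24824237,  0.20404506,  0.10546142]), 'moment': array([-0.01975964,  0.00868052, -0.02430793]), 'finger_force': 0.0, 'gripper_width': 0.08515477228699254}
scene [ 0.07014538 -0.58983086  0.74183112] [ 0.41825448  0.63625451 -0.64826183]
top [0.35701676 0.03329723 1.31954878] [ 0.12609158 -0.00673648 -0.99199573]
```

View pics/scene0.png

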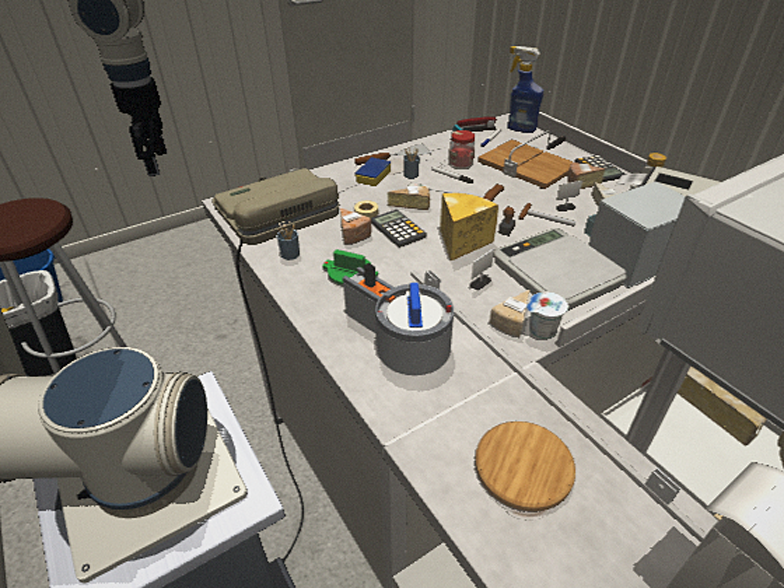

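View pics/top0.png

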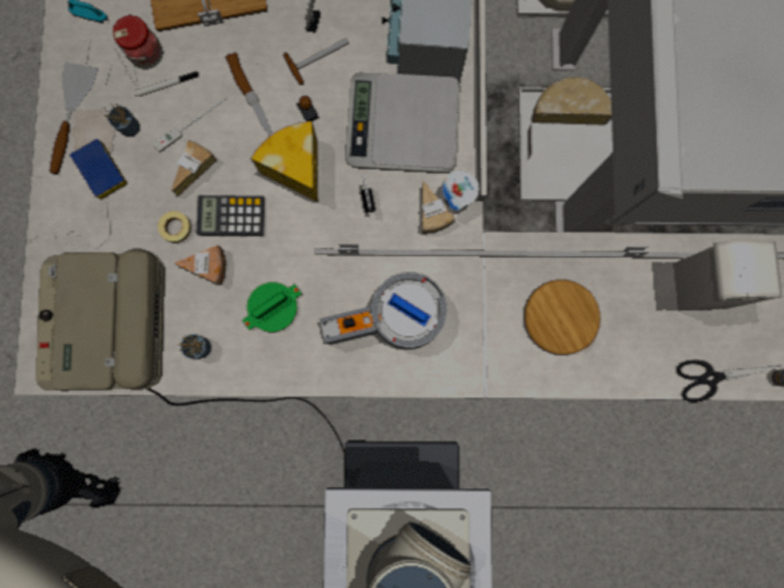

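Candidates (1.4x top view): the lid on the canister with the blue bar at (408,310), versus a loose green lid at (272,306), which is a look-alike. The shutter knob is the black block on orange at (348,323). The pot is at (195,346), the wedge at (205,264) and the disc at (562,316). I choose the blue bar and the orange shutter, and check them in one crop.

Run:
```python
from h import *
import pickle
s,C=pickle.load(open("c0.pkl","rb"))
save(C["top"],"crop1",(220,180,330,260),7)
c=C["top"]
# disc by colour
hsv=cv2.cvtColor(c["pixels"],cv2.COLOR_RGB2HSV)
m=cv2.inRange(hsv,(8,90,80),(25,255,255)); m[:, :360]=0; m[:190]=0;m[260:]=0;m[:,440:]=0
k=max(cv2.findContours(m,0,1)[0],key=cv2.contourArea); print("disc",cv2.minEnclosingCircle(k),onz(c,cv2.minEnclosingCircle(k)[0],.02))
m=cv2.inRange(hsv,(105,150,60),(130,255,255)); m[:200]=0;m[250:]=0;m[:,:265]=0;m[:,320:]=0
k=max(cv2.findContours(m,0,1)[0],key=cv2.contourArea); r=cv2.minAreaRect(k);print("bar",r,onz(c,r[0],.130))
b=cv2.boxPoints(r);print([onz(c,q,.133)[:2] for q in b])
```

```text
disc ((401.5, 226.0), 27.409038543701172) [ 0.48522485 -0.30144149  0.02      ]
bar ((291.9277648925781, 220.82278442382812), (29.592113494873047, 7.520401954650879), 32.2756462097168) [0.48505737 0.00239031 0.13      ]
[array([0.49632721, 0.03895586]), array([0.51250219, 0.02901562]), array([ 0.47316526, -0.03394522]), array([ 0.45712047, -0.02393218])]
```

View pics/crop1.png

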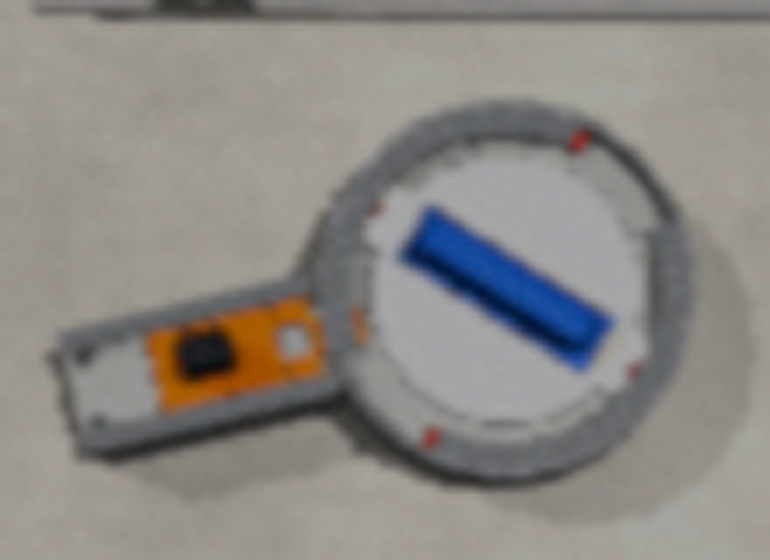

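The crop confirms the choice. The blue bar runs from (420,240) to (595,340), the shutter is closed with its knob at (205,350), and the red stops are at (580,140) and (432,437). The slots lie lower-left and upper-right.

```bash
cat >> h.py <<'E'
def go(xyz,yawx,st=None):
    "shift (tool axes) and turn to bring TCP to xyz with tool x at world angle yawx (deg)"
    st=st or ctrl.state(); R=np.array(st["tool_rot"]); d=R.T@(np.array(xyz)-st["tool_pos"])
    yaw=np.degrees(np.arctan2(R[1,0],R[0,0])); turn=-((yawx-yaw+180)%360-180)
    return np.round(d,4),round(np.radians(turn),4),round(yaw,2)
E
python3 - <<'E'
from h import *
import pickle
s,C=pickle.load(open("c0.pkl","rb")); c=C["top"]
f=lambda x,y,z: onz(c,(220+(x+.5)/7-.5,180+(y+.5)/7-.5),z)
for n,a in dict(knobtop=(203,346,.138),collarC=(505,288,.101),L=(318,288,.101),R=(692,288,.101),T=(505,100,.101),B=(505,480,.101),r1=(580,140,.1),r2=(432,437,.1),railL1=(62,342,.097),railL2=(85,455,.097),railR1=(300,275,.097),railR2=(335,392,.097),bar=(505,288,.133)).items(): print(n,f(*a).round(4))
w=vision.capture("wrist"); print(np.array(w["hand_eye"]).round(3))
print(go([.46,.115,.2],104))
E
```

```text
knobtop [0.4628 0.1104 0.138 ]
collarC [0.4885 0.0022 0.101 ]
L [0.4879 0.0709 0.101 ]
R [ 0.4891 -0.0666  0.101 ]
T [0.5585 0.0026 0.101 ]
B [0.418  0.0018 0.101 ]
r1 [ 0.5439 -0.0253  0.1   ]
r2 [0.4335 0.0286 0.1   ]
railL1 [0.4675 0.1649 0.097 ]
railL2 [0.4261 0.1556 0.097 ]
railR1 [0.493  0.0777 0.097 ]
railR2 [0.4499 0.0643 0.097 ]
bar [0.485 0.003 0.133]
[[ 0.    -0.956 -0.293  0.076]
 [ 1.    -0.001  0.002 -0.001]
 [-0.002 -0.293  0.956 -0.18 ]
 [ 0.     0.     0.     1.   ]]
(array([-0.3793, -0.2652, -0.0074]), np.float64(0.9277), np.float64(157.15))
```

play_rows(
  plan=[
    [1,[-0.379,-0.265,-0.007],0.94],
    [1,[-0.379,-0.265,-0.007],0.94],
    [1,[-0.379,-0.265,-0.007],0.94],
    [1,[-0.379,-0.265,-0.007],0.94],
    [1,[-0.379,-0.265,-0.007],0.94],
    [1,[-0.379,-0.265,-0.007],0.94],
    [1,[-0.379,-0.265,-0.007],0.94],
    [1,[-0.379,-0.265,-0.007],0.94],
    [1,[-0.379,-0.265,-0.007],0.94],
    [1,[-0.379,-0.265,-0.007],0.94],
    [1,[-0.379,-0.265,-0.007],0.94],
    [1,[-0.379,-0.265,-0.007],0.94],
    [1,[-0.379,-0.265,-0.007],0.94],
    [1,[-0.379,-0.265,-0.007],0.94],
    [1,[-0.379,-0.265,-0.007],0.94],
    [1,[-0.379,-0.265,-0.007],0.94],
  ],
)

```text
t: 1.48
tool_pos: [0.4592, 0.1167, 0.2]
tool_rot: [[-0.232, 0.973, -0.0], [0.973, 0.232, 0.0], [0.0, -0.0, -1.0]]
contact_force: [0.1, 0.4, -0.4]
gripper_width: 0.0854
finger_force: 0.0
```

Run:
```python
from h import *
import pickle
s=ctrl.state(); w=vision.capture("wrist"); pickle.dump((s,w),open("w1.pkl","wb"))
print(s["t"],s["tool_pos"],s["joints"].round(1),s["contact_force"])
save(w,"w1",None,1.4)
for p in [(.4628,.1104,.138),(.485,.003,.133),(.488,.002,.101)]: print(proj(w,p,s)*1.4)
```

```text
1.4833 [0.45918788 0.116661   0.19996828] [ 4.1  7.2 -7.5 75.3  0.  80.7] [ 0.11068398  0.35475224 -0.4199335 ]
[400.37526392 308.38027418]
[393.85689949 482.123188  ]
[397.87607456 452.20788251]
```

View pics/w1.png

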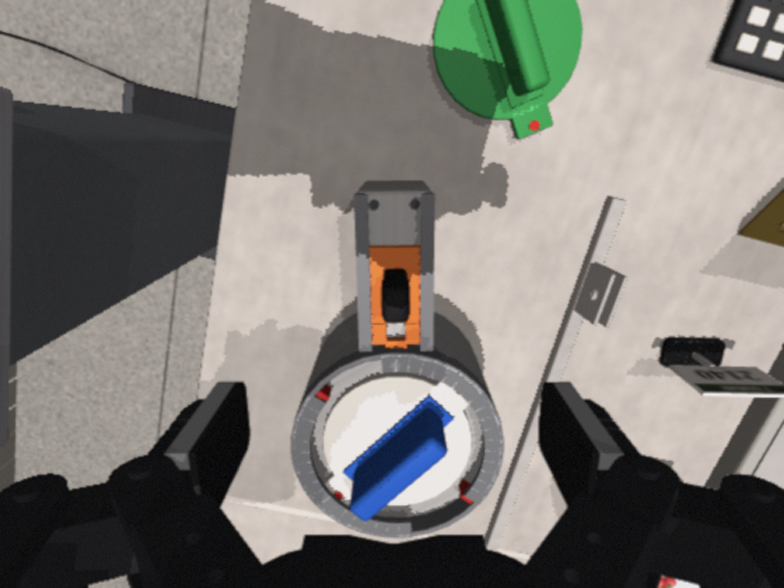

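The wrist view shows the knob top centred at about (396,305), the rails at 357 to 434 (so the yaw is aligned) and the collar ellipse centred at about (397,444). Next I work out the offsets.

Run:
```python
from h import *
import pickle
s,w=pickle.load(open("w1.pkl","rb"))
g=lambda x,y,z: onz(w,(x/1.4,y/1.4),z,s).round(4)
print("knobtop",g(396,301,.138),"knob edges",g(384,301,.138),g(409,301,.138))
print("rails far",g(355,192,.097),g(434,192,.097),"near",g(359,350,.097),g(434,350,.097))
print("collar",g(291,440,.101),g(503,440,.101),g(397,352,.101),g(397,537,.101))
print("bar ends",g(437,405,.133),g(358,500,.133))
print("disc?"); 
u=np.array([-.232,.973]); 
for k in [(.4628,.1104)]: print(go([*k,.105],103.2,s))
```

```text
knobtop [0.4597 0.1138 0.138 ] knob edges [0.4537 0.1123 0.138 ] [0.4662 0.1153 0.138 ]
rails far [0.4256 0.1582 0.097 ] [0.4687 0.1685 0.097 ] near [0.4482 0.0649 0.097 ] [0.4933 0.0756 0.097 ]
collar [ 0.4187 -0.0051  0.101 ] [0.552  0.0266 0.101 ] [0.4709 0.0707 0.101 ] [ 0.5033 -0.0641  0.101 ]
bar ends [0.4966 0.0582 0.133 ] [ 0.4671 -0.0142  0.133 ]
disc?
(array([-0.0069,  0.0021,  0.095 ]), np.float64(0.0036), np.float64(103.41))
```

play_rows(
  plan=[
    [1,[-0.006,0.001,0.03],0],
    [1,[-0.006,0.001,0.06],0],
    [1,[-0.006,0.001,0.08],0],
    [1,[-0.006,0.001,0.095],0],
    [1,[-0.006,0.001,0.095],0],
    [-1,[-0.006,0.001,0.095],0],
    [-1,[-0.006,0.001,0.095],0],
    [-1,[-0.006,0.001,0.095],0],
    [-1,[-0.006,0.001,0.095],0],
    [-1,[-0.006,0.001,0.095],0],
    [-1,[-0.006,0.001,0.095],0],
    [-1,[-0.006,0.001,0.095],0],
    [-1,[-0.006,0.001,0.095],0],
  ],
  force=40,
)

```text
t: 2.62
tool_pos: [0.4623, 0.1098, 0.105]
tool_rot: [[-0.23, 0.973, 0.0], [0.973, 0.23, 0.0], [-0.0, 0.0, -1.0]]
contact_force: [-1.1, 0.4, -0.7]
gripper_width: -0.0001
finger_force: 0.0
```

The fingers shut on nothing, so I look before doing anything else.

Run:
```python
from h import *
import pickle
s=ctrl.state(); w=vision.capture("wrist"); c=vision.capture("scene"); t=vision.capture("top"); pickle.dump((s,w,c,t),open("w2.pkl","wb"))
print(s["tool_pos"],s["gripper_width"],s["contact_force"],s["finger_force"])
a=cv2.resize(w["pixels"][100:400,130:430],(400,400)); b=cv2.resize(c["pixels"][150:280,220:350],(400,400),interpolation=cv2.INTER_CUBIC)
cv2.imwrite("pics/w2.png",np.hstack([a,b])[:,:,::-1])
```

```text
[0.46233134 0.10982434 0.10498214] -7.330696562657498e-05 [-1.11199321  0.39171911 -0.71124279] 0.0
```

View pics/w2.png

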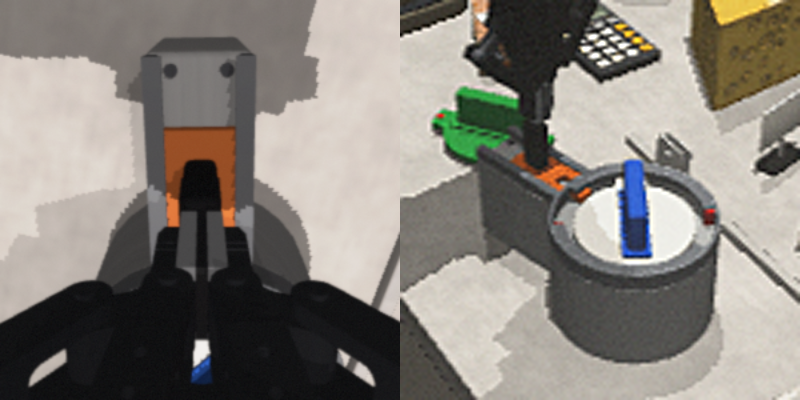

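Run:
```python
from h import *
import pickle
s1,w1=pickle.load(open("w1.pkl","rb")); s,w,c,t=pickle.load(open("w2.pkl","rb"))
A=np.array([.487,.0025,0]); a=np.radians(103.6); u=np.array([np.cos(a),np.sin(a),0])
g=lambda x,y,z: onz(w,(130+x*.75,100+y*.75),z,s)
g1=lambda x,y,z: onz(w1,(x/1.4,y/1.4),z,s1)
R=lambda p:((p-A)@u).round(4)
print("orange outer edge: before",R(g1(395,246,.09)),"now",R(g(200,128,.09)),"housing end before",R(g1(395,192,.097)),"now",R(g(200,55,.097)))
print("knob outer bottom before",R(g1(396,268,.093)),"now",R(g(200,160,.093)), "outer top now if y=175..205", R(g(200,180,.138)),R(g(200,205,.138)))
print("tcp",R(s["tool_pos"]))
T=s["tool_rot"];P=s["tool_pos"]
for dx in(-.011,.011):
  for dy in(-.007,.007):
    for dz in (0,-.035): print(dx,dy,dz,((proj(w,P+T@np.array([dx,dy,dz]),s)-[130,100])/.75).round(0))
save(w,"w2b",(220,170,330,330),5)
```

```text
orange outer edge: before 0.1335 now 0.1336 housing end before 0.1657 now 0.1651
knob outer bottom before 0.1208 now 0.1202 outer top now if y=175..205 0.1282 0.1192
tcp 0.1101
-0.011 -0.007 0 [188. 217.]
-0.011 -0.007 -0.035 [186. 260.]
-0.011 0.007 0 [222. 217.]
-0.011 0.007 -0.035 [226. 260.]
0.011 -0.007 0 [188. 167.]
0.011 -0.007 -0.035 [185. 202.]
0.011 0.007 0 [223. 167.]
0.011 0.007 -0.035 [227. 202.]
```

View pics/w2b.png

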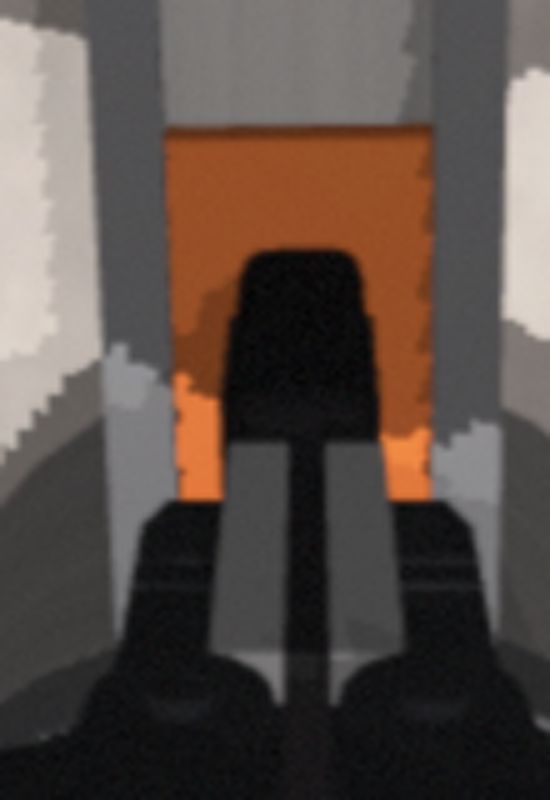

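Run:
```python
from h import *
import pickle
s,w,c,t=pickle.load(open("w2.pkl","rb")); P=s["tool_pos"]
B=(235,150,305,220)
for z in(.093,.105,.12,.138,.148,.16,.2): print(z,((proj(c,[P[0],P[1],z])-B[:2])*5+2).round(0),((proj(c,[P[0],P[1],z],)) ).round(1), "wrist", ((proj(w,[P[0],P[1],z],s)-[220,170])*5).round(0))
_,C=pickle.load(open("c0.pkl","rb"))
f=lambda c:cv2.resize(c["pixels"][150:220,235:305],(350,350),interpolation=cv2.INTER_CUBIC)
cv2.imwrite("pics/s2.png",np.hstack([f(C["scene"]),f(c)])[:,:,::-1])
```

```text
0.093 [149. 269.] [264.4 203.3] wrist [319. 332.]
0.105 [148. 251.] [264.3 199.8] wrist [320. 372.]
0.12 [147. 228.] [264.  195.3] wrist [321. 428.]
0.138 [146. 201.] [263.8 189.7] wrist [323. 509.]
0.148 [145. 185.] [263.6 186.6] wrist [324. 562.]
0.16 [144. 166.] [263.5 182.8] wrist [326. 635.]
0.2 [141. 100.] [262.9 169.7] wrist [335. 996.]
```

View pics/s2.png

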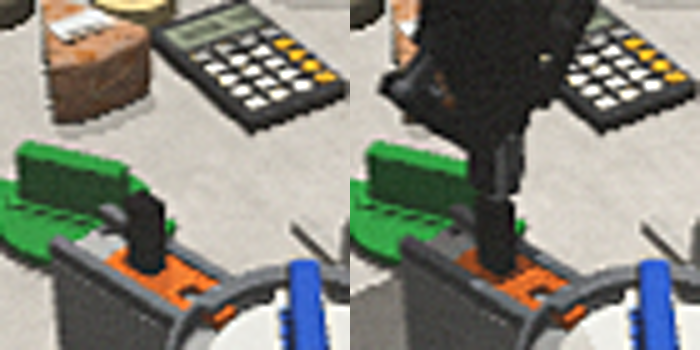

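The fingers are shut just above the knob. The scene view and both wrist views agree that the real tips are about 38 mm short of the reported TCP. I'll reopen, go 36 mm lower and regrip.

play_rows(
  plan=[
    [1,[0.001,-0.001,-0.006],0],
    [1,[0.001,-0.001,-0.006],0],
    [1,[0.001,-0.001,-0.006],0],
    [1,[0.001,-0.001,-0.006],0],
    [1,[0.001,-0.001,-0.006],0],
    [1,[0.001,-0.001,-0.006],0],
    [1,[0.001,-0.001,0.008],0],
    [1,[0.001,-0.001,0.02],0],
    [1,[0.001,-0.001,0.03],0],
    [1,[0.001,-0.001,0.036],0],
    [-1,[0.001,-0.001,0.036],0],
    [-1,[0.001,-0.001,0.036],0],
    [-1,[0.001,-0.001,0.036],0],
    [-1,[0.001,-0.001,0.036],0],
    [-1,[0.001,-0.001,0.036],0],
    [-1,[0.001,-0.001,0.036],0],
    [-1,[0.001,-0.001,0.036],0],
  ],
  force=40,
)

```text
t: 4.18
tool_pos: [0.4616, 0.1107, 0.0694]
tool_rot: [[-0.23, 0.973, 0.001], [0.973, 0.23, 0.0], [-0.0, 0.001, -1.0]]
contact_force: [0.7, 1.0, 2.5]
gripper_width: 0.0134
finger_force: 43.4
```

play_rows(
  plan=[
    [-1,[0.003,0,0],0],
    [-1,[0.006,0,0],0],
    [-1,[0.009,0,0],0],
    [-1,[0.012,0,0],0],
    [-1,[0.014,0,0],0],
    [-1,[0.016,0,0],0],
    [-1,[0.016,0,0],0],
    [-1,[0.016,0,0],0],
  ],
)

```text
t: 4.85
tool_pos: [0.4576, 0.1266, 0.0692]
tool_rot: [[-0.23, 0.973, 0.001], [0.973, 0.23, 0.0], [0.0, 0.001, -1.0]]
contact_force: [0.3, -0.6, 7.2]
gripper_width: 0.0135
finger_force: 43.8
```

play_rows(
  plan=[
    [1,[0,0,0],0],
    [1,[0,0,0],0],
    [1,[0,0,0],0],
    [1,[0,0,0],0],
    [1,[0,0,-0.03],0],
    [1,[0,0,-0.06],0],
    [1,[0,0,-0.09],0],
    [1,[-0.04,0,-0.1],0.12],
    [1,[-0.08,0,-0.1],0.24],
    [1,[-0.11,0,-0.1],0.36],
    [1,[-0.127,-0.001,-0.1],0.48],
    [1,[-0.127,-0.001,-0.1],0.6],
    [1,[-0.127,-0.001,-0.1],0.72],
    [1,[-0.127,-0.001,-0.1],0.784],
    [1,[-0.127,-0.001,-0.1],0.784],
    [1,[-0.127,-0.001,-0.1],0.784],
  ],
)

```text
t: 6.18
tool_pos: [0.4855, 0.0024, 0.1687]
tool_rot: [[0.523, 0.853, -0.0], [0.853, -0.523, 0.0], [-0.0, -0.0, -1.0]]
contact_force: [0.2, 0.6, -0.1]
gripper_width: 0.0856
finger_force: 0.0
```

Run:
```python
from h import *
import pickle
s=ctrl.state(); w=vision.capture("wrist"); t=vision.capture("top"); c=vision.capture("scene"); pickle.dump((s,w,t,c),open("w3.pkl","wb"))
print(s["t"],s["tool_pos"],s["joints"].round(1),s["contact_force"],go([.486,.0025,.062],58.4,s))
a=cv2.resize(w["pixels"],(560,420)); 
b=cv2.resize(c["pixels"][170:240,235:275],(240,420),interpolation=cv2.INTER_CUBIC)
cv2.imwrite("pics/w3.png",np.hstack([a,b])[:,:,::-1])
for p in [(.486,.0025,.133),(.487,.0025,.101),(.4605,.1115,.138),(.4568,.127,.138)]: print(proj(w,p,s).round(0),proj(c,p).round(0))
hsv=cv2.cvtColor(w["pixels"],cv2.COLOR_RGB2HSV); m=cv2.inRange(hsv,(105,150,60),(130,255,255))
k=max(cv2.findContours(m,0,1)[0],key=cv2.contourArea); print(cv2.minAreaRect(k),k[:,0].min(0),k[:,0].max(0))
```

```text
6.1833 [0.48547039 0.00236254 0.16869946] [ -9.6   9.1  -9.9  71.1   0.  111.9] [ 0.24103466  0.55698851 -0.12323458] (array([0.0004, 0.0004, 0.1067]), np.float64(0.0017), np.float64(58.5))
[283. 221.] [295. 210.]
[284. 206.] [295. 220.]
[144.  90.] [263. 190.]
[122.  68.] [259. 187.]
((284.5, 208.5), (117.0, 31.0), 90.0) [269 150] [300 267]
```

View pics/w3.png

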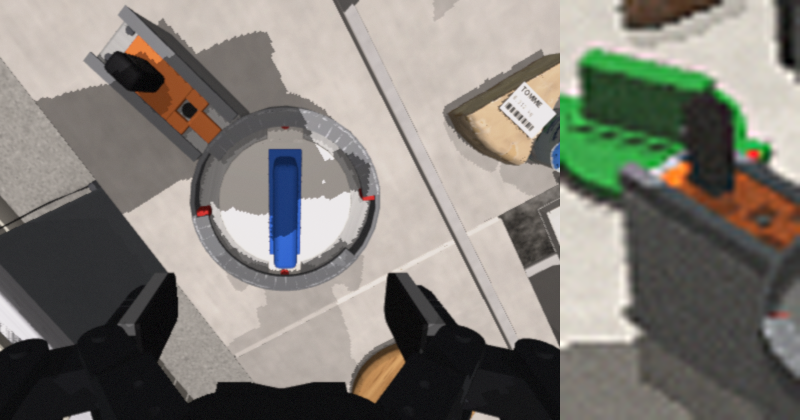

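The black port shows through the shutter window at (190,110), so the shutter is at its middle stop. The bar is vertical and centred at column 284.5, so the tool is aligned with it. I descend and grip the bar.

play_rows(
  plan=[
    [1,[0,0.0015,0.035],0],
    [1,[0,0.0015,0.065],0],
    [1,[0,0.0015,0.09],0],
    [1,[0,0.0015,0.1],0],
    [1,[0,0.0015,0.106],0],
    [1,[0,0.0015,0.106],0],
    [-1,[0,0.0015,0.106],0],
    [-1,[0,0.0015,0.106],0],
    [-1,[0,0.0015,0.106],0],
    [-1,[0,0.0015,0.106],0],
    [-1,[0,0.0015,0.106],0],
    [-1,[0,0.0015,0.106],0],
    [-1,[0,0.0015,0.106],0],
  ],
  force=60,
)

```text
t: 7.42
tool_pos: [0.4873, 0.0015, 0.0635]
tool_rot: [[0.524, 0.851, 0.001], [0.851, -0.524, -0.0], [0.0, 0.001, -1.0]]
contact_force: [0.6, 0.7, 5.6]
gripper_width: 0.0154
finger_force: 59.6
```

play_rows(
  plan=[
    [-1,[0,0,-0.001],0],
    [-1,[0,0,-0.001],-0.08],
    [-1,[0,0,-0.001],-0.16],
    [-1,[0,0,-0.001],-0.24],
    [-1,[0,0,-0.001],-0.32],
    [-1,[0,0,-0.001],-0.4],
    [-1,[0,0,-0.001],-0.48],
    [-1,[0,0,-0.001],-0.56],
    [-1,[0,0,-0.001],-0.64],
    [-1,[0,0,-0.001],-0.7],
    [-1,[0,0,-0.001],-0.7],
  ],
)

```text
t: 8.33
tool_pos: [0.4866, 0.0016, 0.0635]
tool_rot: [[-0.15, 0.989, -0.001], [0.989, 0.15, 0.0], [0.0, -0.001, -1.0]]
contact_force: [-0.2, -0.8, -2.7]
gripper_width: 0.0151
finger_force: 58.5
```

Run:
```python
from h import *
s=ctrl.state(); print(s["moment"],go([.4873,.0015,.0625],133.2))
```

```text
[ 0.03251539 -0.01649457 -0.00578294] (array([-0.0002,  0.0007,  0.001 ]), np.float64(-0.6033), np.float64(98.63))
```

play_rows(
  plan=[
    [-1,[0,0,0],-0.08],
    [-1,[0,0,0],-0.16],
    [-1,[0,0,0],-0.24],
    [-1,[0,0,0],-0.32],
    [-1,[0,0,0],-0.4],
    [-1,[0,0,0],-0.48],
    [-1,[0,0,0],-0.55],
    [-1,[0,0,0],-0.603],
    [-1,[0,0,0],-0.603],
    [-1,[0,0,0],-0.603],
  ],
)

```text
t: 9.17
tool_pos: [0.4866, 0.0016, 0.0636]
tool_rot: [[-0.68, 0.733, -0.001], [0.733, 0.68, 0.0], [0.001, -0.0, -1.0]]
contact_force: [0.3, -0.3, -3.0]
gripper_width: 0.015
finger_force: 58.5
```

Run:
```python
from h import *
import pickle
s=ctrl.state(); w=vision.capture("wrist"); t=vision.capture("top"); pickle.dump((s,w,t),open("w4.pkl","wb"))
print(s["moment"],go([.4873,.0015,.0625],133.2))
b=cv2.resize(t["pixels"][190:250,255:325],(490,420),interpolation=cv2.INTER_CUBIC)
a=w["pixels"][60:360,100:400]; a=cv2.resize(a,(300,420))
cv2.imwrite("pics/w4.png",np.hstack([a,b])[:,:,::-1])
```

```text
[ 0.01682783  0.07284916 -0.02913464] (array([-0.0004,  0.0003,  0.0012]), np.float64(-0.0056), np.float64(132.88))
```

View pics/w4.png

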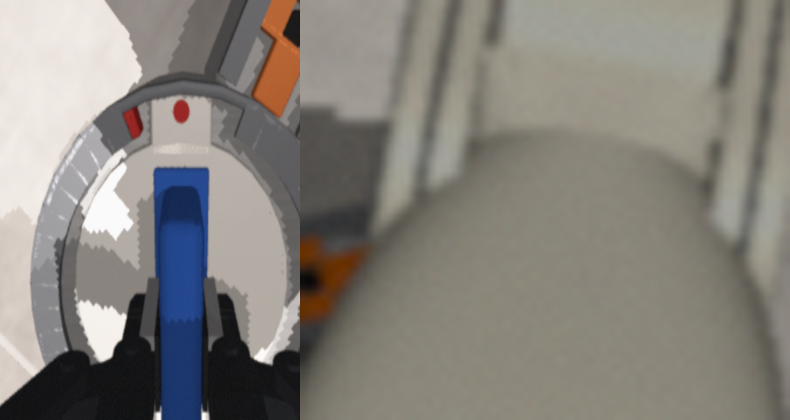

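The lug, with its red dot at (181,110), stands in the slot between the stop at (135,122) and the slot edge at (238,125). I lift it straight up.

play_rows(
  plan=[
    [-1,[0,0,-0.003],0],
    [-1,[0,0,-0.006],0],
    [-1,[0,0,-0.009],0],
    [-1,[0,0,-0.012],0],
    [-1,[0,0,-0.012],0],
  ],
)

```text
t: 9.68
tool_pos: [0.4874, 0.0015, 0.0767]
tool_rot: [[-0.682, 0.731, 0.001], [0.731, 0.682, -0.0], [-0.001, 0.001, -1.0]]
contact_force: [-0.1, 0.2, -3.2]
gripper_width: 0.0151
finger_force: 58.5
```

play_rows(
  plan=[
    [-1,[0,0,-0.02],0],
    [-1,[0,0,-0.045],0],
    [-1,[0,0,-0.065],0],
    [-1,[0,0,-0.07],0],
    [-1,[-0.01,-0.009,-0.07],0],
    [-1,[-0.03,-0.028,-0.07],0],
    [-1,[-0.055,-0.052,-0.07],0],
    [-1,[-0.08,-0.076,-0.07],0],
    [-1,[-0.105,-0.1,-0.07],0],
    [-1,[-0.13,-0.124,-0.07],0],
    [-1,[-0.155,-0.147,-0.07],0],
    [-1,[-0.18,-0.17,-0.07],0],
    [-1,[-0.2,-0.189,-0.07],0],
    [-1,[-0.213,-0.201,-0.07],0],
    [-1,[-0.22,-0.208,-0.07],0],
    [-1,[-0.22,-0.208,-0.07],0],
    [-1,[-0.22,-0.208,-0.07],0],
  ],
)

```text
t: 11.1
tool_pos: [0.4848, -0.3006, 0.1453]
tool_rot: [[-0.682, 0.731, -0.001], [0.731, 0.682, 0.001], [0.001, 0.0, -1.0]]
contact_force: [0.9, -0.8, -3.2]
gripper_width: 0.0147
finger_force: 59.1
```

Run:
```python
from h import *
import pickle
s=ctrl.state(); c=vision.capture("scene"); w=vision.capture("wrist"); pickle.dump((s,w,c),open("w5.pkl","wb"))
print(s["t"],s["tool_pos"],s["contact_force"],go([.4852,-.3014,.006],133.2))
_,C=pickle.load(open("c0.pkl","rb")); c0=C["scene"]
hsv=cv2.cvtColor(c0["pixels"],cv2.COLOR_RGB2HSV); m=cv2.inRange(hsv,(8,90,80),(25,255,255)); m[:295]=0;m[:,:330]=0;m[:,420:]=0
k=max(cv2.findContours(m,0,1)[0],key=cv2.contourArea);print("disc scene bbox",cv2.boundingRect(k))
th=np.linspace(0,6.283,200)
pts=np.array([proj(c0,[.4852+.075*np.cos(a),-.3014+.075*np.sin(a),z]) for a in th for z in(.0,.02)]);print("pred",pts.min(0),pts.max(0)-pts.min(0))
a=cv2.resize(w["pixels"],(560,420)); b=cv2.resize(c["pixels"][270:390,320:440],(240,240))
cv2.imwrite("pics/w5.png",np.hstack([a,np.vstack([b,b[:180]*0])])[:,:,::-1])
```

```text
11.1 [ 0.4847606  -0.30057218  0.14530102] [ 0.92363113 -0.84566452 -3.2306741 ] (array([-0.0014, -0.001 ,  0.1398]), np.float64(-0.0019), np.float64(133.09))
disc scene bbox (340, 301, 71, 64)
pred [338.29157526 299.32740663] [72.73530315 67.23168272]
```

View pics/w5.png

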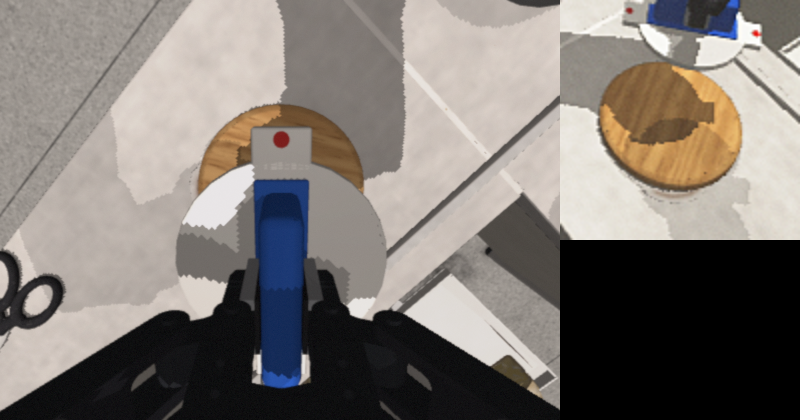

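The lid is held level and the scene view agrees on where the disc is. I lower it, slowly at the end.

play_rows(
  plan=[
    [-1,[-0.001,-0.001,0.02],0],
    [-1,[-0.001,-0.001,0.05],0],
    [-1,[-0.001,-0.001,0.08],0],
    [-1,[-0.001,-0.001,0.105],0],
    [-1,[-0.001,-0.001,0.12],0],
    [-1,[-0.001,-0.001,0.13],0],
    [-1,[-0.001,-0.001,0.135],0],
    [-1,[-0.001,-0.001,0.137],0],
    [-1,[-0.001,-0.001,0.1385],0],
    [-1,[-0.001,-0.001,0.1385],0],
  ],
)

```text
t: 12.03
tool_pos: [0.4855, -0.3028, 0.0082]
tool_rot: [[-0.683, 0.731, 0.001], [0.731, 0.683, -0.001], [-0.001, 0.0, -1.0]]
contact_force: [-0.2, 0.2, -3.2]
gripper_width: 0.0153
finger_force: 59.2
```

play_rows(
  plan=[
    [-1,[0,0,0.001],0],
    [-1,[0,0,0.002],0],
    [-1,[0,0,0.002],0],
  ],
)

```text
t: 12.28
tool_pos: [0.485, -0.3028, 0.0057]
tool_rot: [[-0.682, 0.731, 0.0], [0.731, 0.682, -0.0], [-0.001, 0.0, -1.0]]
contact_force: [0.1, -0.3, -2.5]
gripper_width: 0.015
finger_force: 59.2
```

play_rows(
  plan=[
    [-1,[0,0,0.001],0],
    [-1,[0,0,0.002],0],
    [-1,[0,0,0.002],0],
  ],
)

```text
t: 12.53
tool_pos: [0.4851, -0.3029, 0.0045]
tool_rot: [[-0.682, 0.731, 0.001], [0.731, 0.682, -0.001], [-0.001, 0.0, -1.0]]
contact_force: [-2.8, 2.5, 7.7]
gripper_width: 0.0149
finger_force: 60.7
```

The lid is seated (+7.7 N). I release and retreat.

play_rows(
  plan=[
    [1,[0,0,0],0],
    [1,[0,0,0],0],
    [1,[0,0,0],0],
    [1,[0,0,0],0],
    [1,[0,0,0],0],
    [1,[0,0,-0.02],0],
    [1,[0,0,-0.05],0],
    [1,[0,0,-0.09],0],
    [1,[0,0,-0.13],0],
    [1,[0,0,-0.16],0],
    [1,[0,0,-0.18],0],
    [1,[-0.06,0.06,-0.18],0],
    [1,[-0.06,0.06,-0.18],0],
    [1,[-0.06,0.06,-0.18],0],
    [1,[-0.06,0.06,-0.18],0],
  ],
)

```text
t: 13.78
tool_pos: [0.5712, -0.3052, 0.1817]
tool_rot: [[-0.684, 0.73, -0.002], [0.73, 0.684, 0.001], [0.002, -0.0, -1.0]]
contact_force: [-0.2, -0.6, 0.7]
gripper_width: 0.0852
finger_force: 0.0
```

Run:
```python
from h import *
s=ctrl.state(); c=vision.capture("scene"); t=vision.capture("top")
print(s["t"],s["tool_pos"],s["contact_force"],s["gripper_width"])
a=cv2.resize(c["pixels"][150:380,220:430],(380,416),interpolation=cv2.INTER_CUBIC)
b=cv2.resize(t["pixels"][170:270,220:440],(800-380,416*0+191),interpolation=cv2.INTER_CUBIC)
d=cv2.resize(t["pixels"][195:255,225:330],(420,225),interpolation=cv2.INTER_CUBIC)
cv2.imwrite("pics/f.png",np.hstack([a,np.vstack([b,d])])[:,:,::-1])
```

```text
13.7833 [ 0.57116563 -0.30524268  0.18169425] [-0.21340664 -0.58539883  0.65389372] 0.08515976818181438
```

View pics/f.png

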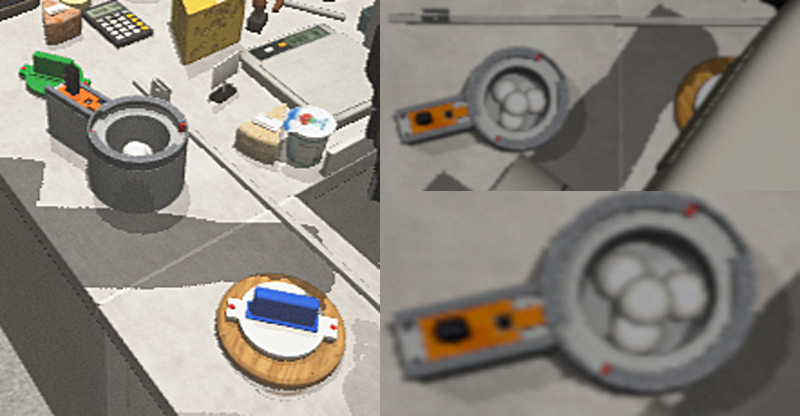

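The lid sits upright and central on the disc, and the shutter shows the port at its middle stop. I back away from the pane and hand in.

play_rows(
  plan=[
    [1,[0.02,-0.02,-0.01],0],
    [1,[0.045,-0.045,-0.02],0],
    [1,[0.065,-0.065,-0.03],0],
    [1,[0.075,-0.075,-0.03],0],
    [1,[0.075,-0.075,-0.03],0],
    [1,[0.075,-0.075,-0.03],0],
    [1,[0.075,-0.075,-0.03],0],
  ],
)

```text
t: 14.47
tool_pos: [0.4637, -0.302, 0.2136]
tool_rot: [[-0.682, 0.731, 0.001], [0.731, 0.682, -0.0], [-0.001, 0.0, -1.0]]
contact_force: [0.7, -0.0, 0.6]
gripper_width: 0.0854
finger_force: 0.0
```

```bash
python3 -c "
from h import *
print(ctrl.state()['contact_force']); print(order.hand_in())"
```

```text
[ 0.71732193 -0.02601081  0.5771451 ]
the job is handed in; nothing more can be done
None
```

The job is handed in at about 14.5 s: the shutter is at its middle stop with the port showing, and the lid is off and resting upright on the middle of the wooden disc with the gripper clear; the first grasp of the knob closed on air (fingertips about 38 mm short of the reported TCP) and was redone lower without touching anything else, and no verdict was returned.

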